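# Take the tube block off the heat

### The arm

A 7-joint arm with a two-finger parallel gripper is mounted at the origin on the work surface. World frame = base frame: x ahead of the robot, y to its left, z up, the work surface at z = 0. Lengths are in m, angles in rad, forces in N, time in s.
With the tool pointing down it reaches from about 0.425 to 0.875 m from the base axis. Payload 4.7 kg.
Tool frame: the origin (TCP) lies between the finger pads; the fingertips stand 17 mm ahead of it and the grasp point (between the pads) lies 2 mm behind it (env.finger_overhang is the distance from the TCP to the fingertips, in m); z points along the fingers, y is the line along which they close (so a half turn about z gives the same grasp; the last joint's range is limited). The gripper opens to 87 mm and grips with 3 to 60 N. Pads are 19 mm wide; open, the fingers measure 117 mm over their backs; the gripper's body (75 mm by 190 mm) begins 51 mm behind the grasp point.
Start: joints at [-1.092, 0.321, -0.07, 1.45, 0.023, 1.371, -0.057], TCP at [0.291, 0.581, 0.24] pointing down, gripper open.
Joint ranges: [-2.86, 2.86], [-0.3, 2.09], [-1.38, 1.24], [0.06, 2.45], [-1.56, 4.7], [0.09, 2.05], [-2.69, 2.69]. Speed limits (rad/s): [2.57, 2.57, 3.14, 3.14, 3.14, 3.14, 3.14].

### API

Orientations are given as a unit quaternion [x, y, z, w].
In Python, from plant import env, read_camera, camera_params, job_done gives the robot as it stands.
- The arm moves only by the tool move_tool, called after ">>>" by a JSON object that holds its "method" and its "body". Schema: {"type":"object","properties":{"plan":{"type":"object","properties":{"increments":{"type":"array","items":{"type":"array","items":{"type":"number"},"minItems":6,"maxItems":6},"minItems":1,"maxItems":5}},"additionalProperties":false,"required":["increments"]},"jaw":{"type":"number"},"force":{"type":"number"},"only":{"type":"string"},"quiet":{"type":"boolean"},"lines":{"type":"string"}},"required":["plan"],"additionalProperties":false}. plan is an object whose key "increments" holds a list of rows, 1 to 5 of them, each of 6 numbers: dx, dy, dz in shares of the most that a row can go, 1 being 62.5 mm, then a rotation vector rx, ry, rz in parts of the range, where 1.0 means 360 degrees; each row shifts and turns the commanded pose from where the row before left it, along the tool's axes as they then stand; what a row does not reach is not made up. A row lasts 1/8 s, in which the tool goes at most 0.0625 m and 0.188 rad, less where a joint would pass 70% of its speed; a pose out of reach is approached as far as the arm can. jaw is the finger opening in m, set as the call begins (left out keeps the last). The fingers move at their own pace and stop on an object; force is the grip in N (left out, the last holds). Time passes only in rows, so rows that do not move let the fingers close. The tool returns the time, the measured TCP pose, the force, the opening and the grip force at its end. only (a regular expression) keeps the lines of the reply that match it, lines (a string "A,B") keeps lines A to B, and quiet returns only ok. Shift and turn numbers lie between -1 and 1, and a call with a number outside is refused. Input that does not fit is refused with a message, and nothing moves.
- env.sense(): the state, without advancing time (a new reading comes with each control period).
- read_camera(name): name is "side" or "top"; returns the picture (400x640x3 uint8, blue, green, red); there is no depth.
- camera_params(name): a dict with "camera_matrix" (3x3 intrinsics, pixels), "rvec" (rotation vector, rad) and "tvec" (3), from world to camera coordinates, as OpenCV has them. Camera axes: x right, y down, z forward; pixel columns grow to the right and rows downward; lengths in m; the calibration is good to about 2 mm. A picture is of the moment at which its call begins. camera_params takes no time and is no camera call.
- job_done(): hands the job in; it is judged then, once.
The state is a dict: "time": time; "joint_positions": joint angles; "qvel": joint speeds; "effort": joint torques, N m; "tcp_pos": TCP position; "tool_rot": TCP orientation; "ft_force": force on the tool from outside, world axes, zero at the start; "torque": the same for the moment, N m; "finger_gap": finger opening in m; "grasp_force": force on a finger pad.
Only numpy, scipy, OpenCV 4.12 (cv2) and the standard library are available. Lean on these libraries where they do the work, as an engineer would, in place of code of your own. Each camera call takes 0.05 s, during which the arm holds its last target. There are 200 camera calls.

### The job

Switch the block heater off by turning its dial fully anticlockwise to the end stop, and only then lift the metal block with the capped tubes out of its well and finish holding it in the air above the heater, about 6 cm clear of the heater's top, steady and level: do not put it down or let go at the end. Keep the block upright all the way, and leave the empty block in its well and the other things on the bench where they are.

Things in the scene. Friction and masses are not known exactly. Their poses are not given: they have to be found in the camera images.
- heater: dry block heater, cream box 260 x 260 x 90 mm high, fixed to the bench, yaw up to 23 degrees. Origin: centre of its underside; x from its front (dial side, facing the robot) to its back, y to its left, z up. In its flat top are two open wells side by side, 101 (x) x 81 (y) mm, 30 mm deep, centred at x = 45, y = +60 and -60 mm; each holds an aluminium block, in either order
- dial (a joint): angle of the heater's dial: 0 rad at the fully anticlockwise end stop (off, seen from above), growing as it is turned clockwise, up to 4.7; starts between 0.9 and 2.4; stays where it is left; light friction of about 0.03 N m
- dial_grip (a point): grip point of the black dial, on its upright axis, 127 mm above the bench (heater x = -85, y = 0 mm). A 44 mm disc with an upright bar across it, 42 mm long, 14 mm wide; bar top 7 mm above this point, disc 23 mm below it. Axes turn with the dial: x along the bar, z up; at 0 rad they are parallel to the heater's. White mark at the bar's -x end: towards the heater's front when off
- tube_block: the block to lift: aluminium, 95 (x) x 75 (y) x 40 mm high, with 8 capped tubes fast in it (two rows along x, at y = +-25 mm) that stand 17 mm above its top face; 0.4 to 0.75 kg. Origin: centre of its underside, axes parallel to the heater's. Seated in its well, the underside is 60 mm above the bench, with 3 mm play all round
- tube_handle (a point): centre of the tube block's handle bar, 90 mm above its origin (150 mm above the bench when seated). The handle is a bridge along x over the block's middle: bar 86 mm long, 12 mm wide (y), 12 mm high, on a post at each end, 44 mm free underneath it
- empty_block: the same block and handle but with empty holes and no tubes, in the other well; stays in its well. Origin: centre of its underside
- dish: bystander: round translucent white dish with lid, 63 mm across, 16 mm high, lying on the heater's top face at the front left, about 90 mm from the dial's axis. Origin: centre of its underside
- tip_box: bystander: closed grey box with a clear lid, 122 x 87 x 71 mm high, left of the heater. Origin: centre of its underside
- rack: bystander: white tube rack, 70 x 130 x 35 mm with three tubes up to 64 mm high, right of the heater. Origin: centre of its underside
- reagent: bystander: amber bottle, 60 mm across, 120 mm high, right of the heater, towards its back. Origin: centre of its underside
- beaker: bystander: glass beaker, 70 mm across, 90 mm high, left of the heater, towards its back. Origin: centre of its underside
- spatula: bystander: thin steel spatula, 180 mm long, 6 mm high, lying on the bench along the heater's front. Origin: near its middle, on the bench; x along it

How it is judged:
By the outcome, as a careful person would: the job done as asked, in the order asked, and still so for the second after the job is handed in, while the arm keeps its last pose, push and grip.
It also fails if it takes over 59 s, if anything falls off the work surface, if the arm or the gripper's body presses on something with over 40 N, if the wrist force passes 120 N, or if a joint passes its speed limit or range.

## Working session

There is one attempt and no reset: what is moved stays moved. The work goes in short steps, Python scripts to look and compute and a tool call to move; the robot and the scene stay as the last step left them, time stands still between calls to the robot, and variables do not carry over. Pictures are saved under pics/ and viewed, at most 10 in all, crops included, and the job is handed in when it is done.

```bash
ls; mkdir -p pics; python3 - <<'E'
from plant import env, read_camera, camera_params
import cv2
for n in("top","side"):
    cv2.imwrite(f"pics/{n}0.png",read_camera(n)); p=camera_params(n)
    R=cv2.Rodrigues(p["rvec"])[0]; print(n,p["camera_matrix"].tolist(),(-R.T@p["tvec"].ravel()).round(3),R.round(3).tolist())
print(env.sense())
E
```

```text
pics
top [[387.95582669524066, 0.0, 323.21922112754254], [0.0, 387.95582669524066, 202.3113987254838], [0.0, 0.0, 1.0]] [0.456 0.007 0.93 ] [[-0.02, -0.999, -0.031], [-0.985, 0.025, -0.174], [0.174, 0.027, -0.984]]
side [[366.50988990255814, 0.0, 315.986254491987], [0.0, 366.50988990255814, 199.48528478308648], [0.0, 0.0, 1.0]] [ 0.321 -0.429  0.779] [[0.835, -0.55, -0.007], [-0.437, -0.655, -0.616], [0.334, 0.518, -0.787]]
{'time': 0.1, 'joint_positions': array([-1.091901  ,  0.32174599, -0.07009374,  1.45155804,  0.0225995 ,
        1.37077306, -0.05692161]), 'qvel': array([ 1.79564587e-04, -1.76968137e-03, -2.20517524e-04, -2.43105167e-03,
       -7.94778820e-04,  1.66420257e-03,  3.35976959e-07]), 'effort': array([-1.12705964e-04, -4.92572451e+01, -4.05912073e-01, -3.13399673e+01,
       -6.40999270e-02,  3.95741849e-02,  8.07246511e-05]), 'tcp_pos': array([0.29118611, 0.58061411, 0.23857026]), 'tool_rot': array([ 2.30304096e-01,  9.73118340e-01, -8.35000695e-04, -1.51985303e-04]), 'ft_force': array([0.95510586, 0.61091853, 0.2340997 ]), 'torque': array([ 0.02878947, -0.01472433, -0.04715038]), 'grasp_force': 0.0, 'finger_gap': 0.08712740981091296}
```

View pics/top0.png

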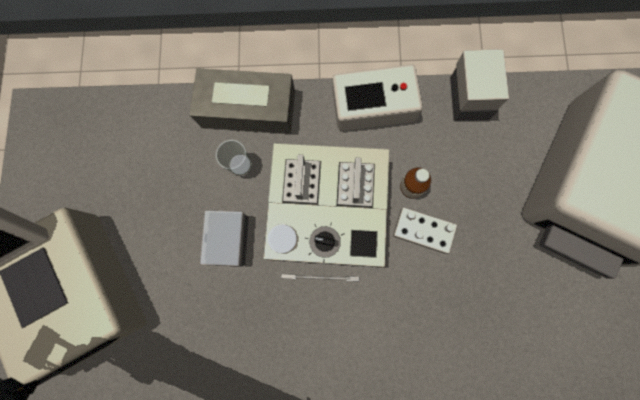

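View pics/side0.png

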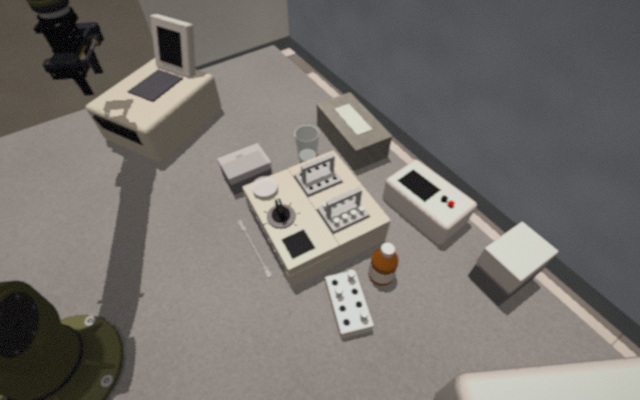

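The tube block (white caps) is on the right at top (357,183), and the empty block is on the left (302,178). The dial is at (325,240), the dish at (283,238). Next I'll fit the heater top and zoom in.

```bash
cat > h.py <<'E'
import numpy as np, cv2
from plant import env, read_camera, camera_params
def cam(n):
    p=camera_params(n); R=cv2.Rodrigues(p["rvec"])[0]; return p["camera_matrix"],R,np.ravel(p["tvec"])
def ray(n,u,v,z):
    K,R,t=cam(n); c=-R.T@t; d=R.T@np.linalg.inv(K)@[u,v,1]; return c+d*(z-c[2])/d[2]
def proj(n,P):
    K,R,t=cam(n); q=K@(R@np.asarray(P)+t); return (q[:2]/q[2]).round(1)
def tri(a,b):
    A=[];y=[]
    for n,(u,v) in (("top",a),("side",b)):
        K,R,t=cam(n); c=-R.T@t; d=R.T@np.linalg.inv(K)@[u,v,1]; d/=np.linalg.norm(d); M=np.eye(3)-np.outer(d,d); A.append(M);y.append(M@c)
    return np.linalg.lstsq(np.vstack(A),np.hstack(y),rcond=None)[0]
E
python3 - <<'E'
from h import *
im=cv2.imread("pics/top0.png"); hsv=cv2.cvtColor(im,cv2.COLOR_BGR2HSV)
m=((hsv[...,2]>150)&(hsv[...,1]>25)&(hsv[...,0]<40)).astype(np.uint8); m[:, :255]=0;m[:,400:]=0;m[:135]=0;m[275:]=0
m=cv2.morphologyEx(m,cv2.MORPH_CLOSE,np.ones((25,25)))
c=max(cv2.findContours(m,0,2)[0],key=cv2.contourArea)
h=cv2.convexHull(c); q=cv2.approxPolyDP(h,6,True)[:,0]; print(q.tolist())
P=np.array([ray("top",*p,.09) for p in q]); print(P.round(4)); print(np.linalg.norm(P-np.roll(P,-1,0),axis=1).round(4))
W=np.array([ray("top",*p,.09)[:2] for p in h[:,0]],np.float32); print(cv2.minAreaRect(W))
a=cv2.resize(im[140:275,255:400],None,fx=5.5,fy=4.4*1.0,interpolation=cv2.INTER_CUBIC); a=cv2.resize(im[140:275,255:400],None,fx=4.4,fy=4.4,interpolation=cv2.INTER_CUBIC);cv2.imwrite("pics/topz.png",a)
b=cv2.imread("pics/side0.png")[145:280,235:395]; cv2.imwrite("pics/sidez.png",cv2.resize(b,None,fx=4.4,fy=4.4,interpolation=cv2.INTER_CUBIC))
E
```

```text
[[274, 143], [388, 150], [395, 235], [382, 266], [273, 259]]
[[ 0.7439  0.1398  0.09  ]
 [ 0.7198 -0.117   0.09  ]
 [ 0.5289 -0.1227  0.09  ]
 [ 0.4636 -0.0918  0.09  ]
 [ 0.4831  0.1413  0.09  ]]
[0.2578 0.1909 0.0723 0.2339 0.2608]
((0.603013813495636, 0.01248963177204132), (0.28168708086013794, 0.2609063684940338), 85.30644989013672)
```

View pics/topz.png

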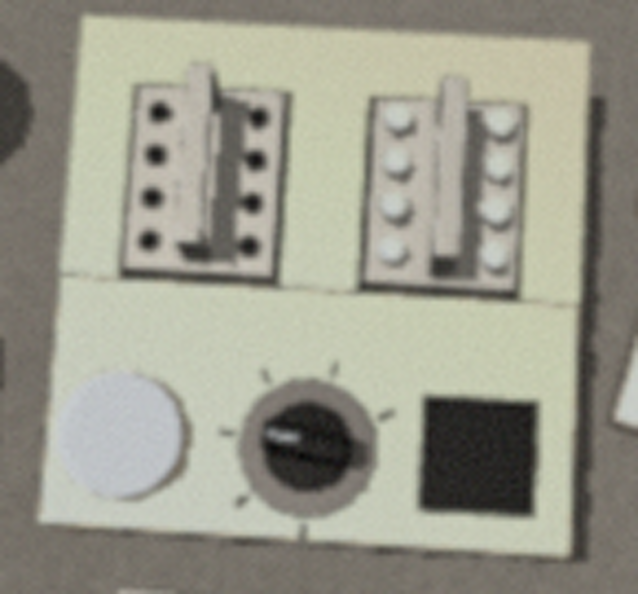

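View pics/sidez.png

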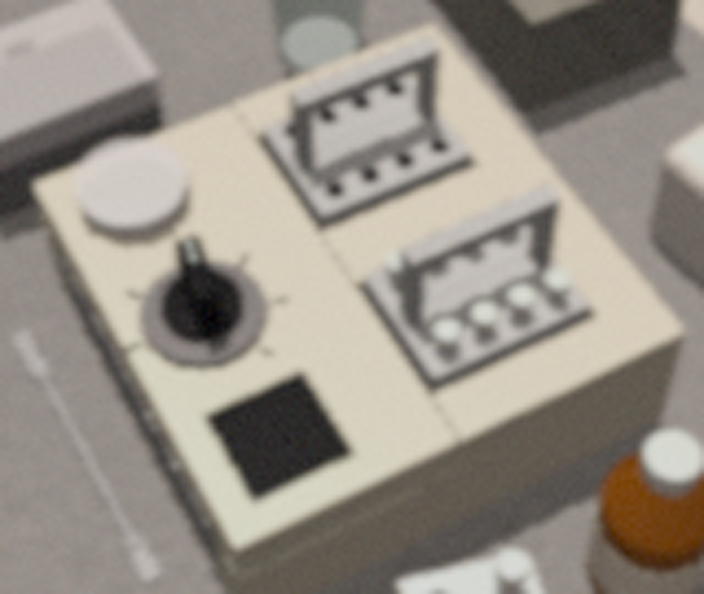

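```bash
python3 - <<'E'
from h import *
T=lambda x,y:(254.5+(x+.5)/4.4,139.5+(y+.5)/4.4); S=lambda x,y:(234.5+(x+.5)/4.4,144.5+(y+.5)/4.4)
C=np.array([ray("top",*T(*p),.09)[:2] for p in((82,15),(590,42),(570,558),(40,522))])
print(C.round(4),np.linalg.norm(C-np.roll(C,-1,0),axis=1).round(4))
D=np.array([ray("side",*S(*p),.09)[:2] for p in((430,25),(683,335),(235,550),(35,185))])
print(D.round(4),np.linalg.norm(D-np.roll(D,-1,0),axis=1).round(4))
L=np.array([[.13,.13],[.13,-.13],[-.13,-.13],[-.13,.13]])
def fit(L,W):
    a=L-L.mean(0);b=W-W.mean(0); th=np.arctan2((a[:,0]*b[:,1]-a[:,1]*b[:,0]).sum(),(a*b).sum()); R=np.array([[np.cos(th),-np.sin(th)],[np.sin(th),np.cos(th)]]); return th,R,W.mean(0)-R@L.mean(0)
for W in(C,D,(C+D)/2):
    th,R,o=fit(L,W); print("yaw",th.round(4),"o",o.round(4),"dial",(o+R@[-.085,0]).round(4),"tube handle",(o+R@[.045,-.06]).round(4))
for p in((456,76),(447,255)): print("bar end top",ray("top",*T(*p),.156).round(4))
for p in((397,250),(552,192)): print("bar end side",ray("side",*S(*p),.156).round(4))
print("dial mark end",ray("top",*T(266,437),.134).round(4),"other",ray("top",*T(368,456),.134).round(4))
print("dial mark side",ray("side",*S(190,243),.134).round(4),ray("side",*S(213,345),.134).round(4))
print("ticks off",ray("top",*T(304,532),.09))
p=ray("top",*T(123,435),.106);print("dish",p.round(4))
E
```

```text
[[ 0.7439  0.1415]
 [ 0.7217 -0.1186]
 [ 0.4626 -0.0964]
 [ 0.4851  0.1614]] [0.261  0.2601 0.2587 0.2595]
[[ 0.7417  0.1394]
 [ 0.72   -0.1204]
 [ 0.4636 -0.0978]
 [ 0.4856  0.1581]] [0.2607 0.2574 0.2569 0.2568]
yaw -0.0837 o [0.6033 0.022 ] dial [0.5186 0.0291] tube handle [ 0.6431 -0.0416]
yaw -0.0825 o [0.6027 0.0198] dial [0.518  0.0268] tube handle [ 0.6426 -0.0437]
yaw -0.0831 o [0.603  0.0209] dial [0.5183 0.028 ] tube handle [ 0.6429 -0.0426]
bar end top [ 0.6861 -0.0454  0.156 ]
bar end top [ 0.6007 -0.0382  0.156 ]
bar end side [ 0.5987 -0.0339  0.156 ]
bar end side [ 0.6841 -0.0467  0.156 ]
dial mark end [0.5207 0.0476 0.134 ] other [5.108e-01 3.000e-04 1.340e-01]
dial mark side [0.5235 0.0421 0.134 ] [ 0.5017 -0.0187  0.134 ]
ticks off [0.47761824 0.03207811 0.09      ]
dish [0.5254 0.1184 0.106 ]
```

The views agree to about 2 mm: heater yaw is -0.083, the dial is at (0.518, 0.028) at about 1.67 rad, and the tube handle is at (0.643, -0.043). Moving above the dial.

Units first: shifts go in shares of 62.5 mm and turns go in shares of 360 degrees. So -0.045 m is -0.72, -0.039 m is -0.624.

```bash
cat >> h.py <<'E'
from scipy.spatial.transform import Rotation as Ro
def delta(p,yang):
    "tool-frame shift and then rotation vector to reach p, pointing down, tool y at world angle yang"
    s=env.sense(); R=Ro.from_quat(s["tool_rot"]); y=np.array([np.cos(yang),np.sin(yang),0]); z=np.array([0,0,-1.])
    G=Ro.from_matrix(np.column_stack([np.cross(y,z),y,z]))
    print("shift",R.inv().apply(np.array(p)-s["tcp_pos"]).round(4),"rot",(R.inv()*G).as_rotvec().round(4),"t",round(s["time"],2),"ft",s["ft_force"].round(1),"tz",s["torque"].round(2),"gap",round(s["finger_gap"],4))
E
```

>>> {"method": "move_tool", "body": {"plan": {"increments":[[-0.72,-0.624,0,0,0,0],[-0.72,-0.624,0,0,0,0],[-0.72,-0.624,0,0,0,0],[-0.72,-0.624,0,0,0,0],[-0.72,-0.624,0,0,0,0]]}, "jaw": 0.05, "force": 20}}

```text
time: 0.72
tcp_pos: [0.4055, 0.3038, 0.2393]
tool_rot: [0.23, 0.973, -0.0, -0.0]
ft_force: [0.5, -1.1, -0.7]
finger_gap: 0.0514
grasp_force: 0.0
```

>>> {"method": "move_tool", "body": {"plan": {"increments":[[-0.72,-0.624,0,0,0,0],[-0.72,-0.624,0,0,0,0],[-0.72,-0.624,0,0,0,0],[-0.72,-0.624,0,0,0,0],[-0.72,-0.624,0,0,0,0]]}}}

```text
time: 1.35
tcp_pos: [0.5191, 0.0289, 0.2394]
tool_rot: [0.23, 0.973, 0.0, 0.0]
ft_force: [0.9, -0.3, -0.7]
finger_gap: 0.0501
grasp_force: 0.0
```

>>> {"method": "move_tool", "body": {"plan": {"increments":[[0,0,0,0,0,0.0286],[0,0,0,0,0,0.0286],[0,0,0,0,0,0.0286],[0,0,0,0,0,0.0286],[0,0,0,0,0,0.0286]]}}}

```text
time: 1.98
tcp_pos: [0.5185, 0.0307, 0.2391]
tool_rot: [0.633, 0.774, -0.0, -0.0]
ft_force: [0.9, -1.0, 0.8]
finger_gap: 0.0496
grasp_force: 0.0
```

>>> {"method": "move_tool", "body": {"plan": {"increments":[[0,0,0,0,0,0.0286],[0,0,0,0,0,0.0286],[0,0,0,0,0,0],[0,0,0,0,0,0]]}}}

```text
time: 2.48
tcp_pos: [0.5187, 0.0307, 0.2394]
tool_rot: [0.758, 0.652, -0.0, -0.0]
ft_force: [-0.2, 0.6, 0.4]
finger_gap: 0.0499
grasp_force: 0.0
```

```bash
python3 -c "
from h import *
delta([.5183,.028,.127],-.184)"
```

```text
shift [-2.700e-03  1.000e-04  1.124e-01] rot [-0.0003  0.0001  0.033 ] t 2.48 ft [-0.2  0.6  0.4] tz [-0.1   0.11 -0.1 ] gap 0.0499
```

Scaled: 0.025 m is 0.4, 0.02 m is 0.32, 0.03 rad / 6.2832 = 0.0048.

>>> {"method": "move_tool", "body": {"plan": {"increments":[[-0.048,0,0.32,0,0,0.0048],[0,0,0.4,0,0,0],[0,0,0.32,0,0,0],[0,0,0,0,0,0]]}}}

```text
time: 2.98
tcp_pos: [0.5171, 0.0276, 0.1731]
tool_rot: [0.769, 0.64, -0.002, -0.001]
ft_force: [0.1, -0.3, 0.2]
finger_gap: 0.05
grasp_force: 0.0
```

>>> {"method": "move_tool", "body": {"plan": {"increments":[[0,0,0.24,0,0,0],[0,0,0.192,0,0,0],[0,0,0.16,0,0,0],[0,0,0.16,0,0,0],[0,0,0,0,0,0]]}}}

```text
time: 3.6
tcp_pos: [0.5178, 0.0277, 0.1266]
tool_rot: [0.769, 0.639, -0.001, -0.0]
ft_force: [0.2, 0.7, 0.2]
finger_gap: 0.05
grasp_force: 0.0
```

```bash
python3 - <<'E'
from h import *
delta([.5183,.028,.127],-.184)
t=read_camera("top")[190:290,270:390];s=read_camera("side")[160:260,230:350]
cv2.imwrite("pics/d1.png",np.hstack([cv2.resize(i,None,fx=3.3,fy=3.3,interpolation=2) for i in(t,s)]))
E
```

```text
shift [ 0.0004  0.0005 -0.0004] rot [-0.0016  0.0007  0.0001] t 3.6 ft [0.2 0.7 0.2] tz [-0.06  0.03  0.07] gap 0.05
```

View pics/d1.png

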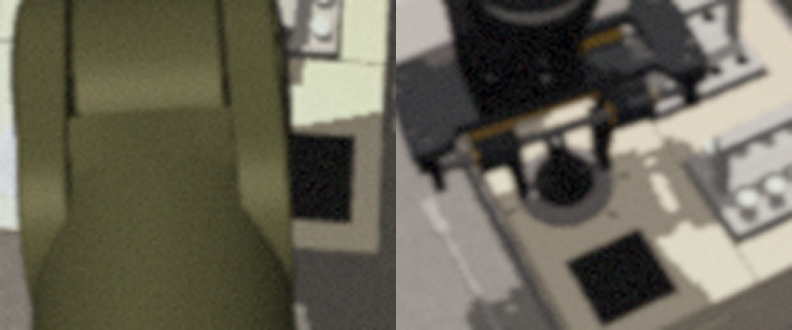

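The side view (right half) shows the fingers on either side of the dial bar, at (520,180) and (600,160), with the dial at (567,180). Closing.

>>> {"method": "move_tool", "body": {"plan": {"increments":[[0,0,0,0,0,0],[0,0,0,0,0,0],[0,0,0,0,0,0],[0,0,0,0,0,0],[0,0,0,0,0,0]]}, "jaw": 0.0, "force": 15}}

```text
time: 4.32
tcp_pos: [0.52, 0.0277, 0.1279]
tool_rot: [0.769, 0.639, 0.001, 0.001]
ft_force: [6.2, 0.5, -4.2]
finger_gap: 0.0137
grasp_force: 15.0
```

>>> {"method": "move_tool", "body": {"plan": {"increments":[[0,0,0,0,0,-0.0159],[0,0,0,0,0,-0.0159],[0,0,0,0,0,-0.0159],[0,0,0,0,0,-0.0159],[0,0,0,0,0,-0.0159]]}}}

```text
time: 4.95
tcp_pos: [0.5206, 0.0277, 0.1279]
tool_rot: [0.586, 0.81, 0.002, 0.002]
ft_force: [7.2, -0.0, -4.8]
finger_gap: 0.0139
grasp_force: 15.0
```

```bash
python3 -c "
from h import *
delta([.5183,.028,.127],1.488)"
```

```text
shift [ 0.001  -0.0021  0.0009] rot [ 0.0034  0.0044 -1.1689] t 4.95 ft [ 7.2 -0.  -4.8] tz [-0.09 -1.53 -0.01] gap 0.0139
```

Scaled: 0.0025 m is 0.04, -0.001 m is -0.016, -0.12 rad / 6.2832 = -0.0191.

>>> {"method": "move_tool", "body": {"plan": {"increments":[[-0.016,0.04,0,0,0,-0.0191],[0,0,0,0,0,-0.0191],[0,0,0,0,0,-0.0191],[0,0,0,0,0,-0.0191],[0,0,0,0,0,-0.0191]]}}}

```text
time: 5.58
tcp_pos: [0.5215, 0.0282, 0.1278]
tool_rot: [0.32, 0.948, 0.001, 0.0]
ft_force: [1.6, 1.3, -0.1]
finger_gap: 0.0137
grasp_force: 15.0
```

>>> {"method": "move_tool", "body": {"plan": {"increments":[[0,0,0,0,0,-0.0191],[0,0,0,0,0,-0.0191],[0,0,0,0,0,-0.0191],[0,0,0,0,0,-0.0095],[0,0,0,0,0,0]]}}}

```text
time: 6.2
tcp_pos: [0.5217, 0.0287, 0.1278]
tool_rot: [0.117, 0.993, 0.001, 0.001]
ft_force: [3.1, 3.0, -0.4]
finger_gap: 0.0137
grasp_force: 15.0
```

```bash
python3 -c "
from h import *
delta([.5203,.028,.127],1.488)"
```

```text
shift [ 0.0012 -0.001   0.0008] rot [ 0.0016  0.0013 -0.1519] t 6.2 ft [ 3.1  3.  -0.4] tz [ 0.69 -0.64  0.06] gap 0.0137
```

Scaled: -0.06 rad / 6.2832 = -0.0095.

>>> {"method": "move_tool", "body": {"plan": {"increments":[[0,0,0,0,0,-0.0095],[0,0,0,0,0,-0.0095],[0,0,0,0,0,-0.0048],[0,0,0,0,0,0]]}}}

```text
time: 6.7
tcp_pos: [0.5217, 0.0288, 0.1279]
tool_rot: [0.042, 0.999, 0.001, 0.001]
ft_force: [3.3, 3.5, -0.5]
finger_gap: 0.0143
grasp_force: 15.0
```

```bash
python3 -c "
from h import *
delta([.5203,.028,.127],1.488)"
```

```text
shift [ 0.0014 -0.001   0.0009] rot [ 0.0017  0.0015 -0.002 ] t 6.7 ft [ 3.3  3.5 -0.5] tz [ 0.99 -0.76  0.03] gap 0.0143
```

>>> {"method": "move_tool", "body": {"plan": {"increments":[[0,0,0,0,0,-0.0064],[0,0,0,0,0,0]]}}}

```text
time: 6.95
tcp_pos: [0.5217, 0.0288, 0.1279]
tool_rot: [0.023, 1.0, 0.001, 0.001]
ft_force: [3.4, 5.0, -2.2]
finger_gap: 0.0144
grasp_force: 15.0
```

```bash
python3 -c "
from h import *
delta([.5203,.028,.127],1.488)"
```

```text
shift [ 0.0014 -0.0009  0.0008] rot [0.002  0.0014 0.0367] t 6.95 ft [ 3.4  5.  -2.2] tz [ 0.99 -0.72 -0.45] gap 0.0144
```

Torque jumped from 0.03 to 0.45 N m at the predicted zero angle, so this is the end stop. One more nudge to confirm, then release.

Scaled: -0.03 rad / 6.2832 = -0.0048.

>>> {"method": "move_tool", "body": {"plan": {"increments":[[0,0,0,0,0,-0.0048],[0,0,0,0,0,0]]}}}

```text
time: 7.2
tcp_pos: [0.5219, 0.0288, 0.1278]
tool_rot: [0.008, 1.0, 0.001, 0.001]
ft_force: [4.4, 4.4, -2.0]
finger_gap: 0.0147
grasp_force: 15.0
```

```bash
python3 -c "
from h import *
delta([.5203,.028,.127],1.488)"
```

```text
shift [ 0.0016 -0.0008  0.0008] rot [0.0021 0.0019 0.0666] t 7.2 ft [ 4.4  4.4 -2. ] tz [ 1.02 -0.83 -0.39] gap 0.0147
```

>>> {"method": "move_tool", "body": {"plan": {"increments":[[0,0,0,0,0,0],[0,0,0,0,0,0],[0,0,0,0,0,0]]}, "jaw": 0.05}}

```text
time: 7.58
tcp_pos: [0.5205, 0.0269, 0.1273]
tool_rot: [0.008, 1.0, -0.0, -0.001]
ft_force: [0.2, -0.1, 1.0]
finger_gap: 0.0365
grasp_force: 0.0
```

>>> {"method": "move_tool", "body": {"plan": {"increments":[[0,0,-0.32,0,0,0],[0,0,-0.64,0,0,0],[0,0,-0.64,0,0,0],[0,0,0,0,0,0]]}}}

```text
time: 8.07
tcp_pos: [0.5229, 0.0273, 0.231]
tool_rot: [0.008, 1.0, 0.001, 0.003]
ft_force: [-0.0, -0.8, -0.6]
finger_gap: 0.05
grasp_force: 0.0
```

```bash
python3 -c "
from h import *
delta([.6435,-.0425,.19],1.488)"
```

```text
shift [-0.1214 -0.068   0.0417] rot [0.0013 0.0061 0.0674] t 8.07 ft [-0.  -0.8 -0.6] tz [ 0.05 -0.03 -0.02] gap 0.05
```

Scaled: -0.041 m is -0.656, -0.04 m is -0.64, 0.067 rad / 6.2832 = 0.0107.

>>> {"method": "move_tool", "body": {"plan": {"increments":[[-0.64,-0.368,0,0,0,0],[-0.64,-0.368,0,0,0,0],[-0.656,-0.352,0,0,0,0],[0,0,0,0,0,0.0107],[0,0,0,0,0,0]]}}}

```text
time: 8.7
tcp_pos: [0.6405, -0.0427, 0.2258]
tool_rot: [0.041, 0.999, -0.0, -0.001]
ft_force: [-0.2, 0.2, 0.1]
finger_gap: 0.0503
grasp_force: 0.0
```

```bash
python3 - <<'E'
from h import *
delta([.6435,-.0425,.148],1.488)
t=read_camera("top")[140:275,255:400];s=read_camera("side")[145:280,235:395]
cv2.imwrite("pics/d2.png",np.hstack([cv2.resize(i,None,fx=2.5,fy=2.5,interpolation=2) for i in(t,s)]))
E
```

```text
shift [-0.0032  0.0005  0.0778] rot [-0.0008 -0.0029  0.0008] t 8.7 ft [-0.2  0.2  0.1] tz [0.04 0.03 0.02] gap 0.0503
```

View pics/d2.png

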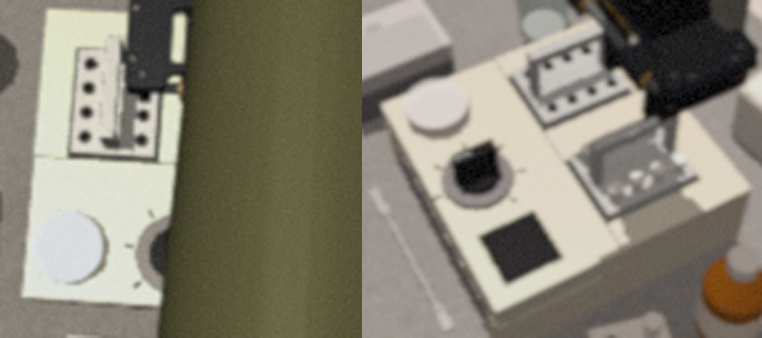

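The side view (right half) shows the dial bar parallel to the handles with its white mark at the front, (460,155), so it's off. The dish and empty block haven't moved. Descending on the tube handle.

Scaled: 0.03 m is 0.48, 0.02 m is 0.32.

>>> {"method": "move_tool", "body": {"plan": {"increments":[[-0.048,0,0.48,0,0,0],[0,0,0.32,0,0,0],[0,0,0.24,0,0,0],[0,0,0.16,0,0,0],[0,0,0,0,0,0]]}}}

```text
time: 9.43
tcp_pos: [0.6437, -0.0424, 0.152]
tool_rot: [0.041, 0.999, -0.0, -0.001]
ft_force: [0.1, -0.0, 0.3]
finger_gap: 0.0499
grasp_force: 0.0
```

```bash
python3 -c "
from h import *
delta([.6435,-.0425,.148],1.488)"
```

```text
shift [ 0.0001 -0.0001  0.004 ] rot [-0.0001 -0.001   0.0011] t 9.43 ft [ 0.1 -0.   0.3] tz [-0.   -0.03  0.02] gap 0.0499
```

>>> {"method": "move_tool", "body": {"plan": {"increments":[[0,0,0.048,0,0,0],[0,0,0,0,0,0],[0,0,0,0,0,0],[0,0,0,0,0,0],[0,0,0,0,0,0]]}, "jaw": 0.0, "force": 15}}

```text
time: 10.05
tcp_pos: [0.6442, -0.0417, 0.1497]
tool_rot: [0.041, 0.999, 0.001, 0.0]
ft_force: [1.9, 2.0, -0.7]
finger_gap: 0.0119
grasp_force: 15.0
```

```bash
python3 -c "
from h import *
delta([.6435,-.0425,.148],1.488)"
```

```text
shift [ 0.0006 -0.0009  0.0016] rot [0.0012 0.0003 0.0013] t 10.05 ft [ 1.9  2.  -0.7] tz [ 0.36 -0.15  0.03] gap 0.0119
```

Scaled: -0.006 m is -0.096, -0.005 m is -0.08.

>>> {"method": "move_tool", "body": {"plan": {"increments":[[0,0,0,0,0,0],[0,0,0,0,0,0],[0,0,-0.08,0,0,0],[0,0,-0.096,0,0,0],[0,0,0,0,0,0]]}, "force": 45}}

```text
time: 10.68
tcp_pos: [0.644, -0.043, 0.1607]
tool_rot: [0.041, 0.999, -0.0, 0.0]
ft_force: [-0.1, 0.3, -5.7]
finger_gap: 0.0115
grasp_force: 45.0
```

>>> {"method": "move_tool", "body": {"plan": {"increments":[[0,0,-0.112,0,0,0],[0,0,-0.128,0,0,0],[0,0,-0.128,0,0,0],[0,0,0,0,0,0]]}}}

```text
time: 11.18
tcp_pos: [0.6448, -0.0425, 0.1849]
tool_rot: [0.041, 0.999, 0.0, 0.001]
ft_force: [-0.2, -0.6, -6.3]
finger_gap: 0.0117
grasp_force: 45.0
```

```bash
python3 -c "
from h import *
delta([.6435,-.0425,.2397],1.488)"
```

```text
shift [ 0.0012 -0.0001 -0.0548] rot [0.0002 0.0024 0.001 ] t 11.18 ft [-0.2 -0.6 -6.3] tz [ 0.02  0.05 -0.03] gap 0.0117
```

Carrying 6.3 N (about 0.6 kg) with no lateral force. Lifting on.

Scaled: -0.016 m is -0.256, -0.012 m is -0.192.

>>> {"method": "move_tool", "body": {"plan": {"increments":[[0,0,-0.192,0,0,0],[0,0,-0.256,0,0,0],[0,0,-0.256,0,0,0],[0,0,-0.16,0,0,0],[0,0,0,0,0,0]]}}}

```text
time: 11.8
tcp_pos: [0.6447, -0.0425, 0.239]
tool_rot: [0.041, 0.999, 0.0, 0.001]
ft_force: [-0.2, 0.8, -6.5]
finger_gap: 0.0116
grasp_force: 45.0
```

>>> {"method": "move_tool", "body": {"plan": {"increments":[[0,0,0,0,0,0],[0,0,0,0,0,0],[0,0,0,0,0,0],[0,0,0,0,0,0]]}}}

```text
time: 12.3
tcp_pos: [0.6439, -0.0424, 0.2373]
tool_rot: [0.041, 0.999, -0.0, -0.0]
ft_force: [-0.4, -0.6, -5.8]
finger_gap: 0.0115
grasp_force: 45.0
```

```bash
python3 - <<'E'
from h import *
delta([.6435,-.0425,.2397],1.488)
t=read_camera("top")[140:290,230:430];s=read_camera("side")[105:275,235:395]
cv2.imwrite("pics/e1.png",np.hstack([cv2.resize(t,(400,300)),cv2.resize(s,(282,300))])); cv2.imwrite("pics/e2.png",cv2.resize(s,(560,595),interpolation=2))
E
```

```text
shift [ 0.0004 -0.0001 -0.0024] rot [-0.0001 -0.0004  0.001 ] t 12.3 ft [-0.4 -0.6 -5.8] tz [ 0.05  0.04 -0.02] gap 0.0115
```

View pics/e2.png

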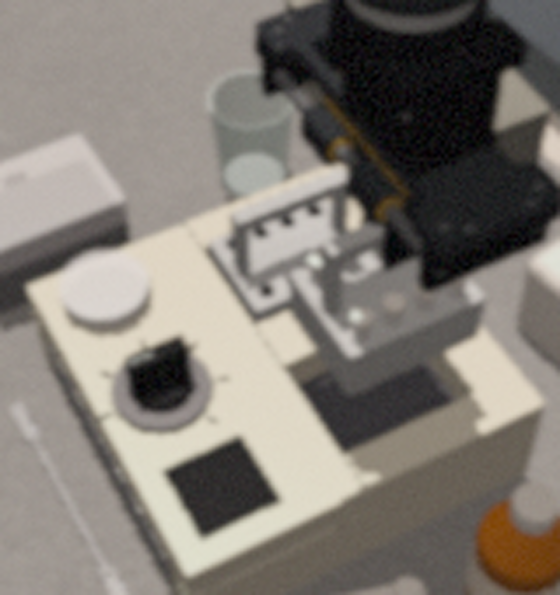

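The block is up and level above its well, at (390,320), and the other things are in place. The dial's mark is at (145,355). I'll check the dial angle numerically before handing in.

Scaled: -0.002 m is -0.032.

>>> {"method": "move_tool", "body": {"plan": {"increments":[[0,0,-0.032,0,0,0],[0,0,0,0,0,0],[0,0,0,0,0,0],[0,0,0,0,0,0]]}}}

```text
time: 12.9
tcp_pos: [0.644, -0.0424, 0.2395]
tool_rot: [0.041, 0.999, 0.0, 0.0]
ft_force: [-0.2, -0.2, -5.7]
finger_gap: 0.0111
grasp_force: 45.0
```

```bash
python3 - <<'E'
from h import *
delta([.6435,-.0425,.2397],1.488)
for phi in(0,.15,.3,.5):
    a=-.083-phi; x=np.array([np.cos(a),np.sin(a)]); y=np.array([-x[1],x[0]])
    print(phi,[((proj("side",[*(np.array([.520,.028])+i*.021*x+j*.007*y),.134])-[235,105])*3.5).round().tolist() for i,j in((-1,-1),(-1,1),(1,1),(1,-1))])
s=read_camera("side")[185:230,260:300]; cv2.imwrite("pics/f.png",cv2.resize(s,None,fx=12,fy=12,interpolation=2))
E
```

```text
shift [ 0.0005 -0.0001 -0.0002] rot [ 0.    -0.     0.001] t 12.9 ft [-0.2 -0.2 -5.7] tz [ 0.01 -0.03 -0.  ] gap 0.0111
0 [[130.0, 370.0], [121.0, 354.0], [181.0, 329.0], [191.0, 344.0]]
0.15 [[127.0, 366.0], [121.0, 350.0], [184.0, 332.0], [191.0, 348.0]]
0.3 [[124.0, 363.0], [121.0, 346.0], [187.0, 335.0], [190.0, 352.0]]
0.5 [[122.0, 358.0], [124.0, 340.0], [190.0, 340.0], [189.0, 358.0]]
```

View pics/f.png

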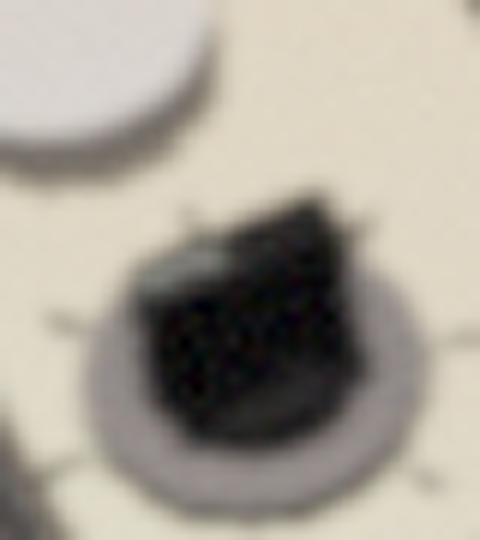

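The bar's top edge runs from (140,265) to (320,195), a slope of -0.39. The prediction is -0.42 at 0 rad and -0.29 at 0.15 rad, so the dial is at its stop. Handing in.

```bash
python3 -c "
from plant import job_done
print(job_done())"
```

```text
the job is handed in; nothing more can be done
None
```

I turned the dial anticlockwise to its end stop, then lifted the tube block; it is held steady and level about 6 cm above the heater, and the job was handed in at about 13 s.

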